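Find the steel-cored pressing block and set it on the glue-up

TASK

One of the three look-alike plywood blocks leaning in the slanted rack has a steel core: find it by lifting them and feeling their weight. Set that heavy block down gently, upright on the glued panel of the gluing board, and push it right into the corner so that it sits flat against both stop strips. The two light blocks must be back in their own slots of the rack as they were, and nothing else on the bench disturbed.

Things in the scene. Friction and masses are not known exactly. Their poses are not given: they have to be found in the camera images.
- block_a: one of three identical-looking plywood blocks, closed square bar 45 x 45 x 140 mm, in one of the rack's slots; origin: centre of its foot; z runs along it to its top end (at the start leaning 31 degrees away from the robot); y, square to the two faces free for the fingers, runs along the rack. Plain ones weigh about 0.22 kg, the steel-cored one 0.63 kg; it cannot be seen which it is
- block_b: as block_a
- block_c: as block_a
- rack: fixed plywood rack, base 150 x 320 mm, 115 mm tall; origin on the bench under it; y along its 3 slots (centres y = 95, 0, -95 mm), x away from the robot. A panel leaning 31 degrees carries the blocks from the far side, a ledge from below; spacers 45 mm high along the blocks part the 51 mm slots. The blocks top the panel by 60 mm; open to -x: they lift straight up out of the slots
- board: fixed white gluing board 200 x 180 x 18 mm; origin at the centre of its underside. Stop strips 15 mm thick rise to 66 mm above the bench along its +x edge and its -y edge. A glued plywood panel, 100 x 100 mm and 18 mm thick, lies in the corner between the strips, its top 36 mm above the bench
- corner (a point): the inner corner of the two stop strips at the height of the panel's top; axes as the board's. The strips' inner faces are its x = 0 and y = 0 planes; the panel's top extends 100 mm from it to -x and to +y. A block pushed home has its foot centre at x = -22.5 mm, y = +22.5 mm, z = 0
- offcut: bystander: wooden offcut 70 x 30 x 22 mm lying on the free corner of the gluing board
- glue: bystander: white glue bottle 60 mm across, 160 mm tall, on the bench
- jar: bystander: glass jar 70 mm across, 90 mm tall, on the bench
- mallet: bystander: rubber mallet, 260 mm, lying on the bench
- wrench: bystander: wrench lying on the bench
- pliers: bystander: red-handled pliers, 210 mm, lying on the bench
There are look-alikes about, which are no part of the job. Leave any blue look-alike of the block_c alone.

How it is judged:
By the outcome, as a careful person would: the job done as asked, in the order asked, and still so for the second after the job is handed in, with the robot touching nothing.
It also fails if it takes over 61 s, if anything falls off the work surface, if the arm or the gripper's body presses on something with over 40 N, if the wrist force passes 120 N, or if a joint passes its speed limit or range.

ROBOT

A 6-joint arm with a two-finger parallel gripper is mounted at the origin on the work surface. World frame = base frame: x ahead of the robot, y to its left, z up, the work surface at z = 0. Lengths are in m, angles in rad, forces in N, time in s.
With the tool pointing down it reaches from about 0.375 to 0.975 m from the base axis. Payload 3.8 kg.
Tool frame: the origin (TCP) lies at the very end of the fingers, on their centre line; the grasp point (between the pads) lies 19 mm behind it; z points along the fingers, y is the line along which they close (so a half turn about z gives the same grasp; the last joint's range is limited). The gripper opens to 85 mm and grips with 20 to 120 N. Pads are 22 mm wide; open, the fingers measure 114 mm over their backs; the gripper's body (76 mm by 85 mm) begins 54 mm behind the grasp point. The pads swing forward as they close: fully open they stand 13 mm farther back than shut.
Start: joints at [-1.363, 0.264, 1.604, -0, 1.274, -0.037], TCP at [0.164, -0.655, 0.231] pointing down, gripper open.
Joint ranges: [-2.63, 2.63], [-0.94, 2.18], [0.31, 2.57], [-1.31, 4.45], [0, 2.66], [-2.55, 2.55]. Speed limits (rad/s): [2.57, 2.57, 3.14, 3.14, 3.14, 3.14].

INTERFACE

Orientations are given as a rotation vector (axis times angle).
In Python, from workcell import bot, vision gives the robot as it stands. The module is installed in compiled form; this text tells all that it offers.
- The arm moves only by the tool play_rows, never from a script. Its argument "moves" is a list that holds one entry, the list of rows, each a list of 7 numbers: the turn, a rotation vector about the tool's x, y, z as a fraction of full scale, then the shift along the tool's x, y, z as a fraction of full scale, then the finger opening in mm, from 0 to 85.4. In form: [[[ax, ay, az, x, y, z, jaw], ...]]. A call has 1 to 5 rows; each row shifts and turns the commanded pose from where the row before left it, along the tool's axes as they then stand; what a row does not reach is not made up. Full scale, the value 1, is 0.1 m for a shift and 0.5 rad for a turn. A row lasts 1/12 s, in which the tool goes at most 41.7 mm and 7.16 degrees, less where a joint would pass 70% of its speed; a pose out of reach is approached as far as the arm can. A call with a number of a shift or a turn outside -1 to 1 is refused whole. A call with a gripper value outside its range is refused whole. The fingers move at their own pace and stop on an object; "newtons" is the grip in N (left out, the last holds). Time passes only in rows, so rows that do not move let the fingers close. It gives the time, the measured TCP pose, the force, the opening and the grip force at its end, in the units of the state.
- bot.read_state(): the state, without advancing time (a new reading comes with each control period).
- vision.read_camera(name): name is "side" or "top" or "wrist"; returns a dict with "image" (384x512x3 uint8, red, green, blue), "depth" (384x512 float32, m along the optical axis (not along the pixel's ray), 0 where there is no reading), "K" (3x3 intrinsics, pixels), "dist" ([k1, k2, p1, p2, k3] as OpenCV has them; the pictures are not rectified), "R" (3x3) and "t" (3): a world point X has camera coordinates R X + t. Camera axes: x right, y down, z forward; pixel columns grow to the right and rows downward; lengths in m; the calibration is good to about 2 mm. A picture is of the moment at which its call begins.
- bot.finish_job(): hands the job in; it is judged then, once.
The state is a dict: "time": time; "q": joint angles; "joint_vel": joint speeds; "joint_torque": joint torques, N m; "tool_pos": TCP position; "tcp_rot": TCP orientation; "wrist_force": force on the tool from outside, world axes, zero at the start; "torque": the same for the moment, N m; "width": opening from 0.0 (shut) to 1.0 (fully open); "grip_force": force on a finger pad.
Only numpy, scipy, OpenCV 4.12 (cv2) and the standard library are available. Lean on these libraries where they do the work, as an engineer would, in place of code of your own. Each camera call takes 0.05 s, during which the arm holds its last target. There are 200 camera calls.

## Working session

There is one attempt and no reset: what is moved stays moved. The work goes in short steps, Python scripts to look and compute and a tool call to move; the robot and the scene stay as the last step left them, time stands still between calls to the robot, and variables do not carry over. Pictures are saved under pics/ and viewed, at most 10 in all, crops included, and the job is handed in when it is done.

Besides the shell and the picture viewer there is one more tool, called after "Call:" by a JSON object that holds its "op" and its "data". play_rows: Moves the arm, as the interface text tells. Its arguments: {"type":"object","properties":{"moves":{"type":"array","items":{"type":"array","items":{"type":"array","items":{"type":"number"}}}},"newtons":{"type":"number"}},"required":["moves"]}

```bash
mkdir -p pics
python3 - <<'E'
from workcell import bot, vision
import cv2,numpy as np,pickle
s=bot.read_state();print(s)
d={}
for n in("top","side"):
    c=vision.read_camera(n);d[n]=c;cv2.imwrite(f"pics/{n}0.png",cv2.resize(c["image"][:,:,::-1],(800,600)))
    print(n,c["K"],c["dist"],c["R"],c["t"])
pickle.dump(d,open("d0.pkl","wb"))
E
```

```text
{'time': 0.0, 'q': array([-1.36289469e+00,  2.64776641e-01,  1.60537390e+00,  1.96877121e-05,
        1.27366883e+00, -3.68930075e-02]), 'joint_vel': array([-0.00034253, -0.00088227, -0.00023198, -0.00056428,  0.00013871,
        0.0003691 ]), 'joint_torque': array([ 1.27203948e-03, -5.15112126e+01, -3.67313719e+01,  1.60415138e-04,
        1.28136249e-02,  5.27927781e-07]), 'tool_pos': array([ 0.1634514 , -0.65416875,  0.22994623]), 'tcp_rot': array([-3.11588727e+00, -3.83283070e-01,  2.69063864e-04]), 'wrist_force': array([-0.44151459, -0.09023708, -0.83847538]), 'torque': array([-1.54152405e-03,  1.85573960e-03, -4.37939940e-06]), 'grip_force': 0.0, 'width': 1.0006122410638856}
top [[406.06122257   0.         262.10036309]
 [  0.         406.06122257 192.26929579]
 [  0.           0.           1.        ]] [-0.1261372  0.         0.         0.         0.       ] [[ 0.0079511  -0.99945858 -0.03192685]
 [-0.9973804  -0.0056309  -0.07211534]
 [ 0.07189652  0.03241661 -0.99688518]] [0.08860155 0.49820122 1.09483681]
side [[404.26843319   0.         255.9456776 ]
 [  0.         404.26843319 189.87292996]
 [  0.           0.           1.        ]] [-0.13247491  0.          0.          0.          0.        ] [[-0.86036305 -0.50957491 -0.01043248]
 [-0.3652099   0.63063743 -0.68477599]
 [ 0.35552378 -0.58534591 -0.72867895]] [0.47171951 0.19415322 1.09151403]
```

View pics/top0.png

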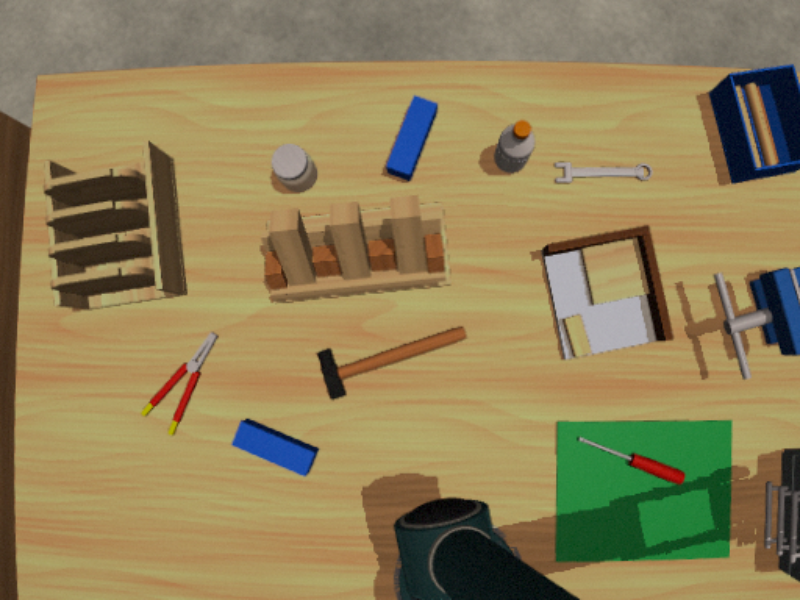

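View pics/side0.png

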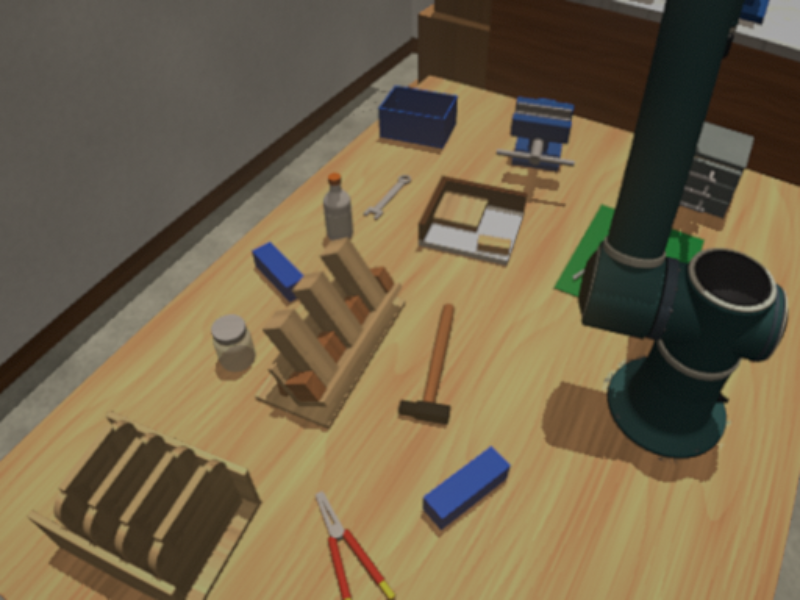

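The top view (800x600) shows the rack at (355,250) with the three blocks at (292,245), (350,240) and (407,235). The board is at (607,290) with its inner corner at about (640,240), and the offcut is at (577,335). The side view agrees. I'll enlarge both.

```bash
cat > h.py <<'E'
import numpy as np,cv2,pickle
from scipy.spatial.transform import Rotation as Rot
def world(c,px,depth=None,z=None):
    """pixels -> world; from depth image, or on plane z"""
    px=np.atleast_2d(np.array(px,float))
    n=cv2.undistortPoints(px[:,None],c["K"],np.array(c["dist"]))[:,0]
    r=np.c_[n,np.ones(len(n))]
    if z is None:
        d=c["depth"][np.rint(px[:,1]).astype(int),np.rint(px[:,0]).astype(int)] if depth is None else depth
        return (r*np.reshape(d,(-1,1))-c["t"])@c["R"]
    C=-c["R"].T@c["t"]; D=r@c["R"]
    return C+D*((z-C[2])/D[:,2])[:,None]
def cloud(c):
    h,w=c["depth"].shape
    u,v=np.meshgrid(np.arange(w),np.arange(h))
    P=world(c,np.c_[u.ravel(),v.ravel()]); P[c["depth"].ravel()==0]=np.nan
    return P.reshape(h,w,3)
def proj(c,X):
    return cv2.projectPoints(np.array(X,float).reshape(-1,1,3),cv2.Rodrigues(c["R"])[0],c["t"],c["K"],np.array(c["dist"]))[0][:,0]
E
python3 - <<'E'
from h import *
d=pickle.load(open("d0.pkl","rb"));c=d["top"]
im=c["image"][:,:,::-1]
a=cv2.resize(im[115:200,160:295],None,fx=5.9,fy=5.9,interpolation=cv2.INTER_CUBIC)[:, :800]
cv2.imwrite("pics/rack.png",a)
cv2.imwrite("pics/board.png",cv2.resize(im[140:235,335:435],None,fx=6,fy=6,interpolation=cv2.INTER_CUBIC))
P=cloud(c)
np.set_printoptions(precision=4,suppress=True)
print("bench",P[250,100],P[300,330])
print("board white",P[207,402],"panel",P[172,393],"offcut",P[215,368])
for u,v in[(187,150),(223,150),(260,145),(192,170),(228,165)]:print(u,v,P[v,u])
E
```

```text
bench [0.3304 0.5561 0.0006] [ 0.2026 -0.0968  0.0032]
board white [ 0.4593 -0.2942  0.0162] panel [ 0.5539 -0.265   0.0346] offcut [ 0.4365 -0.1934  0.0409]
187 150 [0.5883 0.2697 0.1695]
223 150 [0.5909 0.184  0.1543]
260 145 [0.6025 0.0935 0.1585]
192 170 [0.5484 0.2708 0.0998]
228 165 [0.5608 0.177  0.105 ]
```

View pics/rack.png

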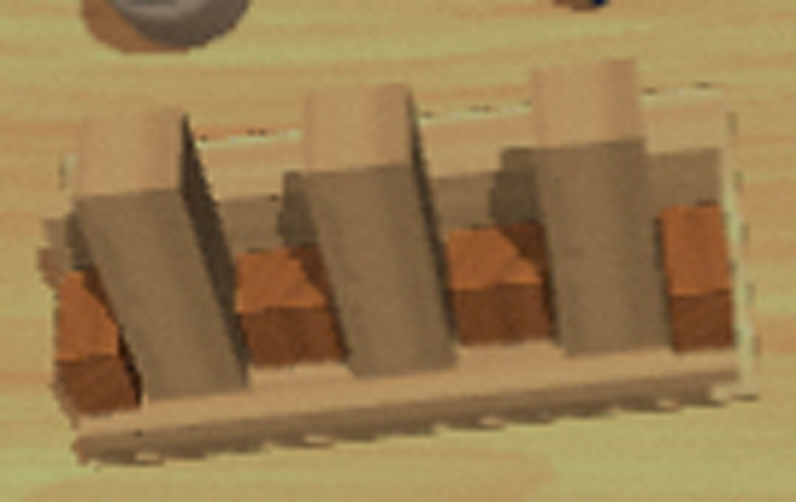

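View pics/board.png

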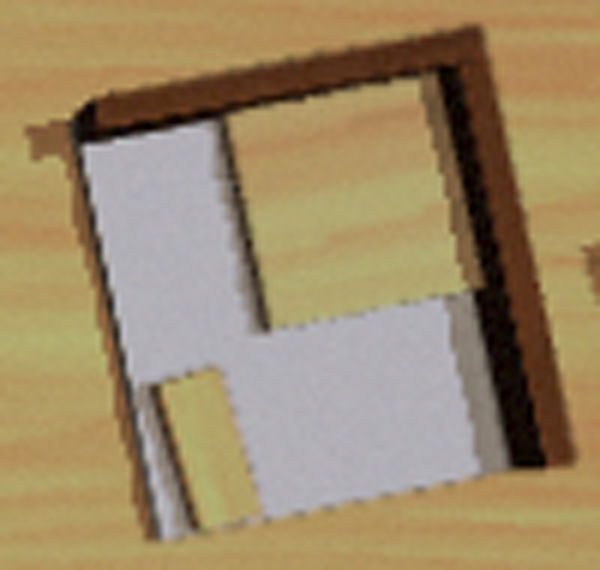

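The crops give clear corners: block top faces and feet in the rack, and panel and strip corners on the board. I'll fit both poses from these pixels.

```bash
cat > fit.py <<'E'
from h import *
from scipy.optimize import least_squares
np.set_printoptions(precision=4,suppress=True)
d=pickle.load(open("d0.pkl","rb"));c=d["top"]
def px(L,s,o): return (np.array(L,float)+.5)/s-.5+np.array(o)
# rack: params x,y of middle foot, z foot, yaw
a=np.radians(31);zb=np.array([np.sin(a),0,np.cos(a)]);xb=np.array([np.cos(a),0,-np.sin(a)]);yb=np.array([0,1,0])
rp=[]; 
for q in([(80,118),(182,108),(182,190),(80,200),(145,398),(247,385)],[(307,92),(408,84),(412,163),(308,172),(355,377),(455,365)],[(532,66),(634,60),(642,139),(537,150),(565,355),(668,348)]):rp+=q
rp=px(rp,5.9,(160,115))
rm=[]
for y in(.095,0,-.095):
    for l,sx,sy in((.14,1,1),(.14,1,-1),(.14,-1,-1),(.14,-1,1),(0,-1,1),(0,-1,-1)):
        rm.append(np.array([0,y,0])+l*zb+.0225*(sx*xb+sy*yb))
rm=np.array(rm)
def T(p,m): return m@Rot.from_euler("z",p[3]).as_matrix().T+p[:3]
r=least_squares(lambda p:(proj(c,T(p,rm))-rp).ravel(),[.53,.18,.03,.1],loss="soft_l1")
print("rack mid foot x,y,z,yaw",r.x);print(r.fun.reshape(-1,2))
# board corner
bp=px([(270,330),(228,112),(482,290),(482,28),(458,65),(575,462),(545,466),(262,515)],6,(335,140))[:7]
bm=np.array([[-.1,.1,.036],[0,.1,.036],[-.1,0,.036],[.015,-.015,.066],[0,0,.066],[-.185,-.015,.066],[-.185,0,.066]])
b=least_squares(lambda p:(proj(c,T([p[0],p[1],0,p[2]],bm))-bp).ravel(),[.6,-.3,.2],loss="soft_l1")
print("corner x,y,yaw",b.x);print(b.fun.reshape(-1,2))
# depth check
P=cloud(c)
for y in(.095,0,-.095):
    X=T(r.x,np.array([0,y,0])+.14*zb);u=np.rint(proj(c,X)[0]).astype(int);X2=T(r.x,np.array([0,y,0])+.08*zb-.0225*xb);u2=np.rint(proj(c,X2)[0]).astype(int)
    print("foot",T(r.x,np.array([0,y,0])),"top",X,np.nanmedian(P[u[1]-2:u[1]+3,u[0]-2:u[0]+3],(0,1)),"front",X2,np.nanmedian(P[u2[1]-2:u2[1]+3,u2[0]-2:u2[0]+3],(0,1)))
pickle.dump((r.x,b.x),open("fit.pkl","wb"))
# side view overlay
im=cv2.resize(d["side"]["image"][:,:,::-1],(1024,768)).copy()
for m,col in((T(r.x,rm),(0,0,255)),(T([b.x[0],b.x[1],0,b.x[2]],bm),(255,0,0))):
    for u in proj(d["side"],m):cv2.circle(im,tuple(np.rint(u*2+.5).astype(int)),2,col,-1)
cv2.imwrite("pics/ov.png",cv2.resize(im[210:560,320:720],None,fx=1.7,fy=1.7))
E
python3 fit.py
```

```text
rack mid foot x,y,z,yaw [0.5529 0.1837 0.0383 0.1042]
[[ 0.3802 -0.0485]
 [ 0.8155 -0.3125]
 [ 0.0792 -0.7301]
 [-0.8372 -0.4532]
 [ 1.2589  0.1727]
 [ 0.3717  0.7105]
 [-0.5148  0.2455]
 [ 0.3551 -0.3134]
 [-0.013  -0.27  ]
 [-0.8743  0.1453]
 [ 0.4172  0.2119]
 [ 0.0754  0.5756]
 [-0.5777  0.64  ]
 [ 0.2673 -0.2003]
 [ 0.292  -0.2308]
 [-0.5534 -0.1998]
 [-0.0406  0.4161]
 [-0.7783 -0.0628]]
corner x,y,yaw [ 0.6096 -0.3059  0.1921]
[[ 0.0597 -0.1531]
 [-0.4305  0.186 ]
 [ 0.0803 -0.2905]
 [ 0.1204 -0.6913]
 [-0.0099 -0.4252]
 [ 0.272   0.5488]
 [-0.1032  0.9631]]
foot [0.543  0.2782 0.0383] top [0.6147 0.2857 0.1583] [0.6137 0.2834 0.166 ] front [0.5648 0.2804 0.1184] [0.5629 0.2789 0.1256]
foot [0.5529 0.1837 0.0383] top [0.6246 0.1912 0.1583] [0.6235 0.1904 0.166 ] front [0.5747 0.186  0.1184] [0.5725 0.1844 0.1273]
foot [0.5627 0.0892 0.0383] top [0.6345 0.0967 0.1583] [0.6326 0.0959 0.1666] front [0.5845 0.0915 0.1184] [0.5834 0.092  0.1261]
```

View pics/ov.png

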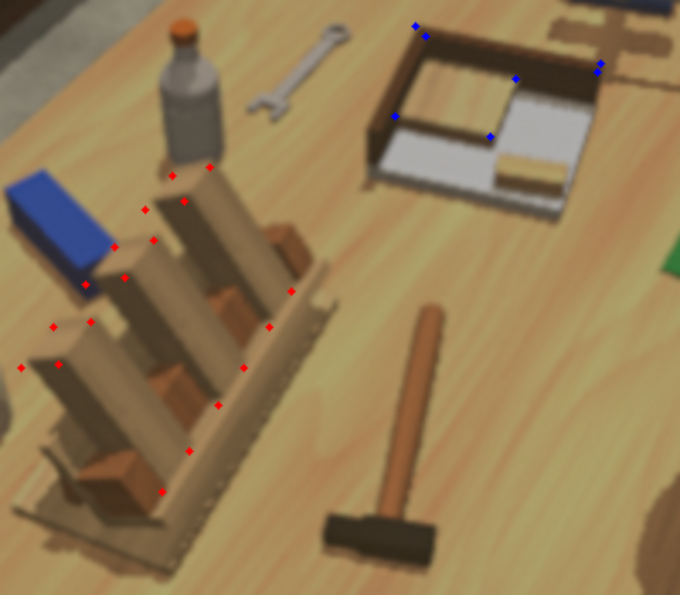

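Feet match in the side view, but the block tops are off by about 3 px, and depth says they sit about 8 mm higher. I'll refine with both cameras' depth clouds against box models.

```bash
cat > fit2.py <<'E'
from h import *
from scipy.optimize import least_squares
np.set_printoptions(precision=4,suppress=True)
d=pickle.load(open("d0.pkl","rb"));r0,b0=pickle.load(open("fit.pkl","rb"))
a=np.radians(31);Rb=Rot.from_euler("y",a).as_matrix()
def sdf(P,c,h):
    q=abs(P-c)-h;return np.linalg.norm(np.maximum(q,0),axis=1)+np.minimum(q.max(1),0)
def rack(p,P):
    L=(P-p[:3])@Rot.from_euler("z",p[3]).as_matrix()
    return np.min([sdf((L-[0,y,0])@Rb,[0,0,.07],[.0225,.0225,.07]) for y in(.095,0,-.095)],0)
def board(p,P):
    L=(P-[p[0],p[1],p[3]])@Rot.from_euler("z",p[2]).as_matrix()
    B=[([-.05,.05,.027],[.05,.05,.009]),([.0075,.075,.033],[.0075,.09,.033]),([-.085,-.0075,.033],[.1,.0075,.033]),([-.085,.075,.009],[.1,.09,.009])]
    return np.min([sdf(L,np.array(c),np.array(h)) for c,h in B],0)
C={n:cloud(d[n]).reshape(-1,3) for n in d};C["both"]=np.vstack(list(C.values()))
for n,P in C.items():
    P=P[~np.isnan(P).any(1)]
    r=np.r_[r0[:2],.045,r0[3]]
    for k in range(3):
        S=P[(abs(rack(r,P))<.012)&(P[:,2]>.105)]
        r=least_squares(lambda p:rack(p,S),r,loss="soft_l1",f_scale=.002).x
    b=np.r_[b0,0.]
    for k in range(3):
        Q=P[(abs(board(b,P))<.012)&(P[:,2]>.008)]
        b=least_squares(lambda p:board(p,Q),b,loss="soft_l1",f_scale=.002).x
    print(n,"rack",r,len(S),np.median(abs(rack(r,S))),"board",b,len(Q),np.median(abs(board(b,Q))))
E
python3 fit2.py
```

```text
top rack [0.5512 0.1831 0.0464 0.1057] 2135 0.0007542085772089153 board [ 0.6102 -0.3059  0.1974 -0.0005] 4954 0.0012616803854347235
side rack [0.5488 0.1801 0.0483 0.1133] 2230 0.0008350129604199931 board [ 0.608  -0.3079  0.1944  0.0012] 2647 0.0013721889457536038
both rack [0.5501 0.1807 0.0473 0.1119] 4365 0.0012185406859131186 board [ 0.6087 -0.307   0.1952 -0.    ] 7596 0.0013830290614470506
```

```bash
cat > plan.py <<'E'
from h import *
from workcell import bot
np.set_printoptions(precision=4,suppress=True)
F=np.array([.550,.1815,.0473]);YAW=.110;COR=np.array([.609,-.307,.036]);BYAW=.195
Rr=Rot.from_euler("z",YAW);zb=Rr.apply([np.sin(np.radians(31)),0,np.cos(np.radians(31))]);yb=Rr.apply([0,1,0])
def tool(z,y): return Rot.from_matrix(np.c_[np.cross(y,z),y,z])
def foot(y): return F+Rr.apply([0,y,0])
def blockpose(y,h): # TCP at h along block from its foot
    return foot(y)+h*zb
def delta(p,z,y,s=None):
    s=s or bot.read_state();R0=Rot.from_rotvec(s["tcp_rot"])
    best=min((tool(z,k*np.array(y)) for k in(1,-1)),key=lambda T:(R0.inv()*T).magnitude())
    rv=(R0.inv()*best).as_rotvec();dw=p-s["tool_pos"]
    print("t",s["time"],"pos",s["tool_pos"],"F",s["wrist_force"],"w",s["width"],"g",s["grip_force"])
    print("turn total/.5:",rv/.5,"rows>=",np.linalg.norm(rv)/.125)
    print("world shift",dw,"| in present tool axes/.1:",R0.inv().apply(dw)/.1,"| in target tool axes/.1:",best.inv().apply(dw)/.1,"rows>=",np.linalg.norm(dw)/.0417)
E
python3 - <<'E'
from plan import *
print(-zb,yb); delta(blockpose(-.095,.20),-zb,yb)
print(Rot.from_rotvec(bot.read_state()["tcp_rot"]).as_matrix(), bot.read_state()["q"])
E
```

```text
[-0.5119 -0.0565 -0.8572] [-0.1098  0.994   0.    ]
t 0.1 pos [ 0.1634 -0.6542  0.2301] F [ 0.3909  0.4975 -0.3797] w 0.9996857770229294 g 0.0
turn total/.5: [ 0.069  -1.0803  0.2641] rows>= 4.457095241700825
world shift [ 0.4994  0.7526 -0.0114] | in present tool axes/.1: [ 6.669  -6.091   0.1262] | in target tool axes/.1: [ 5.0212 -6.9324 -2.8846] rows>= 21.66142129364104
[[ 0.9702  0.2424 -0.0004]
 [ 0.2424 -0.9702  0.002 ]
 [ 0.0001 -0.002  -1.    ]] [-1.3629  0.2647  1.6053 -0.      1.2737 -0.0369]
```

Call:
{"op": "play_rows", "data": {"moves": [[[0,0,0,0.267,-0.244,-0.2,85],[0,0,0,0.267,-0.244,-0.2,85],[0,0,0,0.267,-0.244,-0.2,85],[0,0,0,0.267,-0.244,-0.2,85],[0,0,0,0.267,-0.244,-0.2,85]]], "newtons": 40}}

```text
time: 0.52
tool_pos: [0.2639, -0.5024, 0.3314]
tcp_rot: [-3.117, -0.382, 0.0]
wrist_force: [-0.0, -1.0, 0.3]
width: 0.994
grip_force: 0.0
```

Call:
{"op": "play_rows", "data": {"moves": [[[0,0,0,0.267,-0.244,0,85],[0,0,0,0.267,-0.244,0,85],[0,0,0,0.267,-0.244,0,85],[0,0,0,0.267,-0.244,0,85],[0,0,0,0.267,-0.244,0,85]]]}}

```text
time: 0.93
tool_pos: [0.3639, -0.3516, 0.3309]
tcp_rot: [-3.118, -0.383, 0.0]
wrist_force: [0.2, -0.3, -0.1]
width: 0.996
grip_force: 0.0
```

Call:
{"op": "play_rows", "data": {"moves": [[[0,0,0,0.267,-0.244,0,85],[0,0,0,0.267,-0.244,0,85],[0,0,0,0.267,-0.244,0,85],[0,0,0,0.267,-0.244,0,85],[0,0,0,0.267,-0.244,0,85]]]}}

```text
time: 1.35
tool_pos: [0.4638, -0.2009, 0.3309]
tcp_rot: [-3.118, -0.383, 0.001]
wrist_force: [0.8, -0.1, -0.1]
width: 0.995
grip_force: 0.0
```

Call:
{"op": "play_rows", "data": {"moves": [[[0,0,0,0.267,-0.244,0,85],[0,0,0,0.267,-0.244,0,85],[0,0,0,0.267,-0.244,0,85],[0,0,0,0.267,-0.244,0,85],[0,0,0,0.267,-0.244,0,85]]]}}

```text
time: 1.77
tool_pos: [0.5638, -0.0502, 0.3308]
tcp_rot: [-3.118, -0.384, 0.001]
wrist_force: [0.7, -0.4, -0.3]
width: 0.992
grip_force: 0.0
```

Call:
{"op": "play_rows", "data": {"moves": [[[0,0,0,0.267,-0.244,0,85],[0,0,0,0.267,-0.244,0,85],[0,0,0,0.267,-0.244,0,85],[0,0,0,0.267,-0.244,0,85],[0,0,0,0.267,-0.244,0,85]]]}}

```text
time: 2.18
tool_pos: [0.6638, 0.1004, 0.3305]
tcp_rot: [3.118, 0.384, -0.002]
wrist_force: [0.6, 0.4, 0.3]
width: 0.996
grip_force: 0.0
```

Call:
{"op": "play_rows", "data": {"moves": [[[0.0138,-0.216,0.0528,0,0,0,85],[0.0138,-0.216,0.0528,0,0,0,85],[0.0138,-0.216,0.0528,0,0,0,85],[0.0138,-0.216,0.0528,0,0,0,85],[0.0138,-0.216,0.0528,0,0,0,85]]]}}

```text
time: 2.6
tool_pos: [0.6636, 0.0992, 0.3316]
tcp_rot: [2.991, 0.163, -0.836]
wrist_force: [0.7, 0.6, -0.6]
width: 0.993
grip_force: 0.0
```

Run:
```python
from plan import *
delta(blockpose(-.095,.20),-zb,yb);print(bot.read_state()["q"])
from workcell import vision
c=vision.read_camera("wrist");cv2.imwrite("pics/w1.png",c["image"][:,:,::-1]);pickle.dump(c,open("w1.pkl","wb"))
im=cv2.imread("pics/w1.png")
a=np.radians(31)
xb=np.cross(yb,zb)
for y in(.095,0,-.095):
    for l,sx,sy in((.14,1,1),(.14,1,-1),(.14,-1,-1),(.14,-1,1)):
        u=proj(c,foot(y)+l*zb+.0225*(sx*xb+sy*yb))[0]
        if abs(u).max()<800:cv2.circle(im,tuple(np.rint(u).astype(int)),2,(0,0,255),-1)
cv2.imwrite("pics/w1.png",im)
```

```text
t 2.6 pos [0.6636 0.0992 0.3316] F [ 0.6908  0.6353 -0.5596] w 0.9933839506673028 g 0.0
turn total/.5: [ 0.0038  0.0079 -0.0033] rows>= 0.037583123482671954
world shift [-0.0008 -0.0008 -0.1129] | in present tool axes/.1: [0.578  0.0047 0.9697] | in target tool axes/.1: [0.5742 0.0075 0.9719] rows>= 2.707204908530621
[ 0.1118  0.5939  1.0578 -0.0011  2.0349  1.5735]
```

View pics/w1.png

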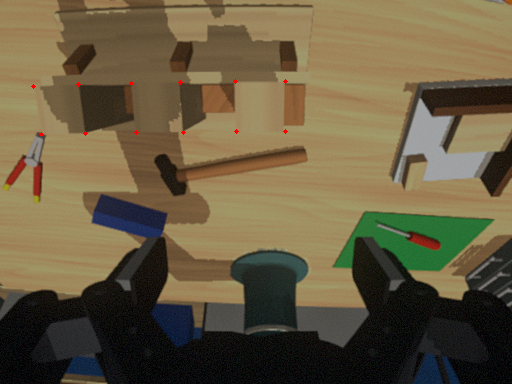

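The projected block tops (red dots) coincide with the blocks in the wrist view, right block at columns 236–284. I'll align on its axis and descend.

Call:
{"op": "play_rows", "data": {"moves": [[[0.004,0.008,-0.003,0.19,0.0025,0.324,85],[0,0,0,0.19,0.0025,0.324,85],[0,0,0,0.192,0.0025,0.324,85],[0,0,0,0,0,0,85]]]}}

```text
time: 2.98
tool_pos: [0.6587, 0.0973, 0.2086]
tcp_rot: [2.991, 0.166, -0.844]
wrist_force: [-1.4, -0.2, -2.1]
width: 0.997
grip_force: 0.0
```

Run:
```python
from plan import *
delta(blockpose(-.095,.09),-zb,yb)
```

```text
t 2.9833 pos [0.6587 0.0973 0.2086] F [-1.3825 -0.2214 -2.0911] w 0.9970436497073442 g 0.0
turn total/.5: [-0.0005  0.0184  0.0015] rows>= 0.07380467046846349
world shift [-0.0522 -0.0052 -0.0842] | in present tool axes/.1: [-0.0067 -0.0058  0.9915] | in target tool axes/.1: [-0.0158 -0.0061  0.9914] rows>= 2.377756249186916
```

Call:
{"op": "play_rows", "data": {"moves": [[[0,0.018,0.001,-0.015,-0.006,0.2,85],[0,0,0,0,0,0.2,85],[0,0,0,0,0,0.2,85],[0,0,0,0,0,0.2,85],[0,0,0,0,0,0.19,85]]]}}

```text
time: 3.4
tool_pos: [0.6118, 0.0929, 0.1355]
tcp_rot: [3.003, 0.166, -0.806]
wrist_force: [0.0, -0.4, 0.2]
width: 0.995
grip_force: 0.0
```

Call:
{"op": "play_rows", "data": {"moves": [[[0,0,0,0,0,0,85],[0,0,0,0,0,0,85]]]}}

```text
time: 3.57
tool_pos: [0.6114, 0.0928, 0.135]
tcp_rot: [3.001, 0.165, -0.811]
wrist_force: [0.2, 1.1, 0.2]
width: 0.996
grip_force: 0.0
```

Run:
```python
from plan import *
delta(blockpose(-.095,.09),-zb,yb)
```

```text
t 3.5667 pos [0.6114 0.0928 0.135 ] F [0.1699 1.0607 0.2128] w 0.9962299002074003 g 0.0
turn total/.5: [-0.0004 -0.0265  0.0004] rows>= 0.1060764436594494
world shift [-0.0049 -0.0007 -0.0106] | in present tool axes/.1: [0.0109 0.0011 0.1162] | in target tool axes/.1: [0.0125 0.0011 0.1161] rows>= 0.279987435332091
```

Call:
{"op": "play_rows", "data": {"moves": [[[0,-0.0265,0,0.012,0.001,0.116,85],[0,0,0,0,0,0,85],[0,0,0,0,0,0,85]]]}}

```text
time: 3.82
tool_pos: [0.6074, 0.0923, 0.1235]
tcp_rot: [2.995, 0.165, -0.83]
wrist_force: [-0.7, -0.1, 1.0]
width: 0.994
grip_force: 0.0
```

Run:
```python
from plan import *
delta(blockpose(-.095,.09),-zb,yb)
```

```text
t 3.8167 pos [0.6074 0.0923 0.1235] F [-0.7323 -0.1054  0.9544] w 0.9943995900713385 g 0.0
turn total/.5: [-0.0006 -0.0009  0.0001] rows>= 0.004426068017252449
world shift [-0.0009 -0.0001  0.001 ] | in present tool axes/.1: [-0.0125 -0.0001 -0.0039] | in target tool axes/.1: [-0.0125 -0.0001 -0.0039] rows>= 0.03144417140157435
```

Call:
{"op": "play_rows", "data": {"moves": [[[0,0,0,0,0,0,40],[0,0,0,0,0,0,40],[0,0,0,0,0,0,40],[0,0,0,0,0,0,40],[0,0,0,0,0,0,40]]], "newtons": 40}}

```text
time: 4.23
tool_pos: [0.6074, 0.0926, 0.1237]
tcp_rot: [2.996, 0.165, -0.829]
wrist_force: [1.7, 1.3, 1.8]
width: 0.523
grip_force: 42.4
```

Call:
{"op": "play_rows", "data": {"moves": [[[0,0,0,0,0,0,40],[0,0,0,0,0,0,40],[0,0,0,0,0,0,40]]]}}

```text
time: 4.48
tool_pos: [0.6074, 0.0926, 0.1237]
tcp_rot: [2.996, 0.165, -0.829]
wrist_force: [1.7, 1.9, 2.9]
width: 0.525
grip_force: 42.5
```

Call:
{"op": "play_rows", "data": {"moves": [[[0,0,0,-0.052,0,-0.086,40],[0,0,0,-0.103,0,-0.171,40],[0,0,0,-0.052,0,-0.086,40],[0,0,0,0,0,0,40],[0,0,0,0,0,0,40]]]}}

```text
time: 4.9
tool_pos: [0.6074, 0.0921, 0.1634]
tcp_rot: [2.996, 0.165, -0.827]
wrist_force: [0.2, -0.4, -5.6]
width: 0.522
grip_force: 42.0
```

Call:
{"op": "play_rows", "data": {"moves": [[[0,0,0,0,0,0,40],[0,0,0,0,0,0,40],[0,0,0,0,0,0,40]]]}}

```text
time: 5.15
tool_pos: [0.6062, 0.0921, 0.162]
tcp_rot: [2.994, 0.165, -0.833]
wrist_force: [0.3, 0.5, -5.2]
width: 0.521
grip_force: 42.0
```

Call:
{"op": "play_rows", "data": {"moves": [[[0,0,0,0,0,0,40]]]}}

```text
time: 5.23
tool_pos: [0.6064, 0.0921, 0.1623]
tcp_rot: [2.994, 0.165, -0.833]
wrist_force: [-0.5, -0.3, -5.7]
width: 0.522
grip_force: 42.0
```

Run:
```python
from plan import *
delta(blockpose(-.095,.09)+[0,0,.04],-zb,yb);print(bot.read_state()["torque"])
```

```text
t 5.2333 pos [0.6064 0.0921 0.1623] F [-0.4745 -0.2804 -5.6828] w 0.5223351082702765 g 42.00564980506897
turn total/.5: [-0.0005  0.0028 -0.    ] rows>= 0.011496461989363388
world shift [0.0001 0.     0.0021] | in present tool axes/.1: [-0.01   -0.0001 -0.0189] | in target tool axes/.1: [-0.01   -0.0001 -0.0189] rows>= 0.0511843279435729
[ 0.1388 -0.8267 -0.0284]
```

About 5.6 N down once clear of the rack, against 6.2 N expected for the steel core and 2.2 N for a plain one. This block is the heavy one, so the others can stay where they are. Raising it straight up.

Call:
{"op": "play_rows", "data": {"moves": [[[0,0,0,-0.19,0,-0.315,40],[0,0,0,-0.19,0,-0.315,40],[0,0,0,-0.19,0,-0.315,40],[0,0,0,-0.19,0,-0.315,40],[0,0,0,0,0,0,40]]], "newtons": 50}}

```text
time: 5.65
tool_pos: [0.6088, 0.0924, 0.3198]
tcp_rot: [3.001, 0.165, -0.812]
wrist_force: [5.1, 0.2, -4.4]
width: 0.521
grip_force: 56.7
```

```bash
cat >> plan.py <<'E'
Rc=Rot.from_euler("z",BYAW)
def place(x,y,z): return COR+Rc.apply([x,y,z])
cy=Rc.apply([0,1,0]);dn=np.array([0,0,-1.])
E
python3 - <<'E'
from plan import *
delta(place(-.0375,.0375,.09+.05),dn,cy)
E
```

```text
t 5.65 pos [0.6088 0.0924 0.3198] F [ 5.1075  0.1772 -4.3528] w 0.5209053795986164 g 56.66523456573486
turn total/.5: [-0.0454  1.0567 -0.1662] rows>= 4.282441629093612
world shift [-0.0438 -0.3698 -0.1438] | in present tool axes/.1: [-0.0012  3.6283  1.6658] | in target tool axes/.1: [-1.1467  3.5434  1.4384] rows>= 9.574212567819043
```

Call:
{"op": "play_rows", "data": {"moves": [[[-0.009,0.211,-0.033,0,0,0,40],[-0.009,0.211,-0.033,0,0,0,40],[-0.009,0.211,-0.033,0,0,0,40],[-0.009,0.211,-0.033,0,0,0,40],[-0.009,0.211,-0.033,0,0,0,40]]]}}

```text
time: 6.07
tool_pos: [0.6058, 0.0922, 0.3091]
tcp_rot: [3.127, 0.306, -0.017]
wrist_force: [0.4, -0.3, -5.1]
width: 0.522
grip_force: 57.5
```

Call:
{"op": "play_rows", "data": {"moves": [[[0,0,0,-0.06,0.17,0,40],[0,0,0,-0.115,0.34,0,40],[0,0,0,-0.115,0.34,0,40],[0,0,0,-0.115,0.34,0,40],[0,0,0,-0.115,0.34,0,40]]]}}

```text
time: 6.48
tool_pos: [0.5829, -0.0689, 0.3088]
tcp_rot: [-3.126, -0.306, 0.028]
wrist_force: [0.4, 0.2, -6.2]
width: 0.521
grip_force: 57.6
```

Call:
{"op": "play_rows", "data": {"moves": [[[0,0,0,-0.115,0.34,0,40],[0,0,0,-0.115,0.34,0,40],[0,0,0,-0.115,0.34,0,40],[0,0,0,-0.115,0.34,0,40],[0,0,0,-0.115,0.34,0,40]]]}}

```text
time: 6.9
tool_pos: [0.5595, -0.2468, 0.3092]
tcp_rot: [-3.124, -0.305, 0.027]
wrist_force: [1.1, -1.0, -6.7]
width: 0.52
grip_force: 57.6
```

Call:
{"op": "play_rows", "data": {"moves": [[[0,0,0,-0.057,0.255,0,40],[0,0,0,0,0,0,40],[0,0,0,0,0,0,40]]]}}

```text
time: 7.15
tool_pos: [0.5591, -0.273, 0.309]
tcp_rot: [-3.124, -0.3, 0.027]
wrist_force: [0.6, 0.2, -6.8]
width: 0.519
grip_force: 58.0
```

Run:
```python
from plan import *
delta(place(-.0375,.0375,.09+.02),dn,cy)
```

```text
t 7.15 pos [ 0.5591 -0.273   0.309 ] F [ 0.6109  0.2126 -6.8404] w 0.5190120107167784 g 57.98757612705231
turn total/.5: [-0.0093  0.0339 -0.0075] rows>= 0.1437532627757085
world shift [ 0.0058 -0.0045 -0.163 ] | in present tool axes/.1: [0.0764 0.0625 1.6286] | in target tool axes/.1: [0.0486 0.0552 1.6299] rows>= 3.9126315848440574
```

Call:
{"op": "play_rows", "data": {"moves": [[[-0.009,0.034,-0.0075,0,0,0,40],[0,0,0,0.05,0.055,0.3,40],[0,0,0,0,0,0.35,40],[0,0,0,0,0,0.35,40],[0,0,0,0,0,0.35,40]]]}}

```text
time: 7.57
tool_pos: [0.5673, -0.2749, 0.1751]
tcp_rot: [3.124, 0.314, 0.007]
wrist_force: [0.6, -0.1, -6.2]
width: 0.521
grip_force: 58.3
```

Call:
{"op": "play_rows", "data": {"moves": [[[0,0,0,0,0,0.2,40],[0,0,0,0,0,0,40],[0,0,0,0,0,0,40]]]}}

```text
time: 7.82
tool_pos: [0.5661, -0.2747, 0.1546]
tcp_rot: [-3.126, -0.313, -0.001]
wrist_force: [0.8, 0.2, -4.6]
width: 0.52
grip_force: 58.3
```

Run:
```python
from plan import *
from workcell import vision
delta(place(-.0375,.0375,.09),dn,cy)
o=[]
for n in("top","side"):
    c=vision.read_camera(n);u,v=np.rint(proj(c,place(-.03,.03,.05))[0]).astype(int)
    im=c["image"][:,:,::-1].copy()
    for P in[place(0,0,.03),place(-.1,0,0),place(-.1,.1,0),place(0,.1,0),place(-.1,0,.03),place(0,.1,.03)]:
        cv2.circle(im,tuple(np.rint(proj(c,P)[0]).astype(int)),0,(0,0,255),-1)
    o.append(cv2.resize(im[max(v-60,0):v+60,max(u-48,0):u+48],(400,500),interpolation=cv2.INTER_CUBIC))
cv2.imwrite("pics/p1.png",np.hstack(o))
```

```text
t 7.8167 pos [ 0.5661 -0.2747  0.1546] F [ 0.8335  0.2188 -4.6227] w 0.5199884237877261 g 58.28907787799835
turn total/.5: [-0.0002 -0.0009  0.0096] rows>= 0.038538404704217905
world shift [-0.0012 -0.0028 -0.0286] | in present tool axes/.1: [-0.0173  0.0254  0.2857] | in target tool axes/.1: [-0.017   0.0254  0.2857] rows>= 0.688961830752309
```

View pics/p1.png

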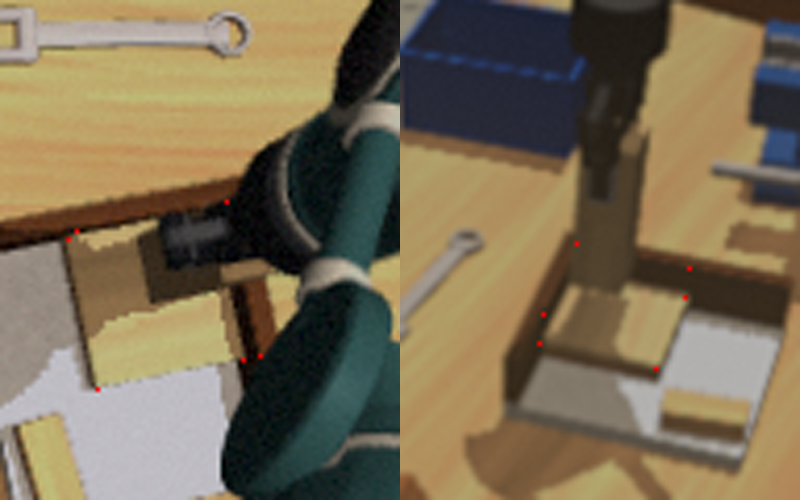

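The block hangs upright over the panel, inside both strips (foot at about (605,285) in the side half), and the model dots fit the panel and strips. Lowering gently.

Call:
{"op": "play_rows", "data": {"moves": [[[0,0,0.0096,-0.017,0.025,0.1,40],[0,0,0,0,0,0.1,40],[0,0,0,0,0,0.03,40],[0,0,0,0,0,0,40]]]}}

```text
time: 8.25
tool_pos: [0.5654, -0.2792, 0.1321]
tcp_rot: [3.126, 0.303, 0.003]
wrist_force: [-0.3, 0.5, -6.6]
width: 0.519
grip_force: 58.1
```

Call:
{"op": "play_rows", "data": {"moves": [[[0,0,0,0,0,0.015,40],[0,0,0,0,0,0,40]]]}}

```text
time: 8.42
tool_pos: [0.5665, -0.2797, 0.1319]
tcp_rot: [3.124, 0.303, 0.007]
wrist_force: [-0.4, -0.5, -4.9]
width: 0.519
grip_force: 58.2
```

Call:
{"op": "play_rows", "data": {"moves": [[[0,0,0,0,0,0.015,40],[0,0,0,0,0,0,40]]]}}

```text
time: 8.58
tool_pos: [0.5667, -0.2798, 0.1306]
tcp_rot: [3.124, 0.303, 0.007]
wrist_force: [-0.1, -1.0, -5.7]
width: 0.518
grip_force: 58.2
```

Call:
{"op": "play_rows", "data": {"moves": [[[0,0,0,0,0,0.015,40],[0,0,0,0,0,0,40]]]}}

```text
time: 8.75
tool_pos: [0.5665, -0.2797, 0.1289]
tcp_rot: [3.124, 0.303, 0.007]
wrist_force: [0.3, -0.6, -5.7]
width: 0.517
grip_force: 58.2
```

Call:
{"op": "play_rows", "data": {"moves": [[[0,0,0,0,0,0.015,40],[0,0,0,0,0,0,40]]]}}

```text
time: 8.92
tool_pos: [0.5667, -0.2798, 0.1277]
tcp_rot: [3.124, 0.303, 0.007]
wrist_force: [-1.2, -0.7, -6.1]
width: 0.517
grip_force: 58.5
```

Call:
{"op": "play_rows", "data": {"moves": [[[0,0,0,0,0,0.01,40],[0,0,0,0,0,0,40]]]}}

```text
time: 9.08
tool_pos: [0.5669, -0.2798, 0.1276]
tcp_rot: [3.124, 0.303, 0.008]
wrist_force: [-0.8, 1.2, 0.2]
width: 0.516
grip_force: 59.1
```

Contact: the weight is now carried by the panel. I'll check where the block stands in the corner frame.

```bash
cat > st.py <<'E'
from plan import *
s=bot.read_state()
print("t",s["time"],"corner-frame TCP mm",1e3*Rc.inv().apply(s["tool_pos"]-COR),"F board",Rc.inv().apply(s["wrist_force"]),"w",s["width"],"g",s["grip_force"])
R=Rot.from_rotvec(s["tcp_rot"]);print("turn err/.5",(R.inv()*min((tool(dn,k*cy) for k in(1,-1)),key=lambda T:(R.inv()*T).magnitude())).as_rotvec()/.5)
E
python3 st.py
```

```text
t 9.0833 corner-frame TCP mm [-36.0151  34.8591  91.6103] F board [-0.5161  1.2984  0.2348] w 0.5155139321313027 g 59.146408438682556
turn err/.5 [ 0.0074 -0.0093 -0.0031]
```

Call:
{"op": "play_rows", "data": {"moves": [[[0,0,0,0.03,0,0,40],[0,0,0,0.03,0,0,40],[0,0,0,0.03,0,0,40],[0,0,0,0,0,0,40]]], "newtons": 30}}

```text
time: 9.42
tool_pos: [0.5755, -0.2783, 0.1272]
tcp_rot: [3.123, 0.303, 0.006]
wrist_force: [-4.7, -0.0, 3.5]
width: 0.515
grip_force: 59.2
```

Call:
{"op": "play_rows", "data": {"moves": [[[0,0,0,0,0.03,0,40],[0,0,0,0,0.03,0,40],[0,0,0,0,0.02,0,40],[0,0,0,0,0,0,40]]]}}

```text
time: 9.75
tool_pos: [0.5778, -0.2847, 0.1273]
tcp_rot: [3.126, 0.302, 0.01]
wrist_force: [-1.5, 4.3, 4.1]
width: 0.522
grip_force: 59.3
```

```bash
python3 st.py
```

```text
t 9.75 corner-frame TCP mm [-26.2549  27.9093  91.2851] F board [-0.6906  4.4769  4.1465] w 0.522147351547945 g 59.32077169418335
turn err/.5 [ 0.0025 -0.0121 -0.0052]
```

Call:
{"op": "play_rows", "data": {"moves": [[[0,0,0,0.02,0,0,40],[0,0,0,0.02,0,0,40],[0,0,0,0,0,0,40]]]}}

```text
time: 10.0
tool_pos: [0.5806, -0.2846, 0.1269]
tcp_rot: [3.125, 0.303, 0.005]
wrist_force: [-4.3, 3.1, 4.9]
width: 0.522
grip_force: 59.5
```

Call:
{"op": "play_rows", "data": {"moves": [[[0,0,0,0,0.02,0,40],[0,0,0,0,0.02,0,40],[0,0,0,0,0,0,40]]]}}

```text
time: 10.25
tool_pos: [0.5822, -0.2882, 0.1271]
tcp_rot: [3.126, 0.302, 0.009]
wrist_force: [-2.8, 4.1, 5.1]
width: 0.52
grip_force: 59.4
```

```bash
python3 st.py
```

```text
t 10.25 corner-frame TCP mm [-22.6243  23.6551  91.0683] F board [-1.9558  4.5881  5.073 ] w 0.5197861610508124 g 59.35368597507477
turn err/.5 [ 0.0039 -0.0109 -0.0045]
```

Call:
{"op": "play_rows", "data": {"moves": [[[0,0,0,0.015,0,0,40],[0,0,0,0.01,0,0,40],[0,0,0,0,0,0,40]]]}}

```text
time: 10.5
tool_pos: [0.5831, -0.2881, 0.127]
tcp_rot: [3.125, 0.304, 0.003]
wrist_force: [-5.4, 3.1, 6.7]
width: 0.521
grip_force: 59.6
```

Call:
{"op": "play_rows", "data": {"moves": [[[0,0,0,0,0.015,0,40],[0,0,0,0,0.01,0,40],[0,0,0,0,0,0,40]]]}}

```text
time: 10.75
tool_pos: [0.5832, -0.2886, 0.127]
tcp_rot: [-3.125, -0.303, -0.002]
wrist_force: [-6.9, 8.4, 9.1]
width: 0.52
grip_force: 60.1
```

```bash
python3 st.py
```

```text
t 10.75 corner-frame TCP mm [-21.7314  23.0143  91.0433] F board [-5.103   9.5481  9.1259] w 0.5202017002339988 g 60.13431966304779
turn err/.5 [-0.0036 -0.0031 -0.0034]
```

Call:
{"op": "play_rows", "data": {"moves": [[[0,0,0,0.02,0,0,40],[0,0,0,0,0,0,40],[0,0,0,0,0,0,40]]]}}

```text
time: 11.0
tool_pos: [0.5836, -0.2886, 0.1271]
tcp_rot: [-3.125, -0.305, 0.003]
wrist_force: [-12.4, 6.8, 11.1]
width: 0.52
grip_force: 60.3
```

```bash
python3 st.py
```

```text
t 11.0 corner-frame TCP mm [-21.3423  22.9447  91.0572] F board [-10.8278   9.0512  11.0811] w 0.5203685272867855 g 60.286781787872314
turn err/.5 [-0.0035  0.0038 -0.0013]
```

Firm contact on both strips (11 N and 9 N). Easing off a little and releasing.

Call:
{"op": "play_rows", "data": {"moves": [[[0,0,0,-0.012,-0.008,-0.008,40],[0,0,0,0,0,0,40],[0,0,0,0,0,0,50],[0,0,0,0,0,0,65],[0,0,0,0,0,0,85]]]}}

```text
time: 11.42
tool_pos: [0.5863, -0.2908, 0.1278]
tcp_rot: [3.122, 0.303, 0.01]
wrist_force: [1.4, -0.0, 0.4]
width: 0.848
grip_force: 0.0
```

Call:
{"op": "play_rows", "data": {"moves": [[[0,0,0,0,0,0,85],[0,0,0,0,0,0,85],[0,0,0,0,0,0,85],[0,0,0,0,0,0,85]]]}}

```text
time: 11.75
tool_pos: [0.5854, -0.2902, 0.1275]
tcp_rot: [3.124, 0.303, 0.007]
wrist_force: [0.5, 0.8, -0.5]
width: 0.994
grip_force: 0.0
```

```bash
python3 st.py
```

```text
t 11.75 corner-frame TCP mm [-19.9438  21.0417  91.4982] F board [ 0.6625  0.6472 -0.5482] w 0.9940537819040011 g 0.0
turn err/.5 [ 0.0073 -0.0085 -0.0035]
```

Call:
{"op": "play_rows", "data": {"moves": [[[0,0,0,0,0,-0.15,85],[0,0,0,0,0,-0.3,85],[0,0,0,0,0,-0.4,85],[0,0,0,0,0,-0.4,85],[0,0,0,0,0,-0.4,85]]]}}

```text
time: 12.17
tool_pos: [0.584, -0.2894, 0.2937]
tcp_rot: [3.124, 0.303, 0.006]
wrist_force: [1.7, 0.1, -0.3]
width: 0.996
grip_force: 0.0
```

Call:
{"op": "play_rows", "data": {"moves": [[[0,0,0,-0.3,-0.25,0,85],[0,0,0,-0.3,-0.25,0,85],[0,0,0,-0.3,-0.25,0,85],[0,0,0,-0.2,-0.3,0,85],[0,0,0,0,-0.4,0,85]]]}}

```text
time: 12.58
tool_pos: [0.4455, -0.1692, 0.2915]
tcp_rot: [3.123, 0.297, 0.005]
wrist_force: [1.1, 0.4, -0.2]
width: 0.992
grip_force: 0.0
```

Call:
{"op": "play_rows", "data": {"moves": [[[0,0,0,0,-0.4,0,85],[0,0,0,0,-0.4,0,85],[0,0,0,0,-0.4,0,85],[0,0,0,0,-0.2,0,85],[0,0,0,0,0,0,85]]]}}

```text
time: 13.0
tool_pos: [0.4208, -0.0277, 0.2914]
tcp_rot: [3.125, 0.31, 0.009]
wrist_force: [0.1, -0.7, 0.3]
width: 0.996
grip_force: 0.0
```

```bash
cat > chk.py <<'E'
from plan import *
from workcell import vision
from scipy.optimize import least_squares
import sys
def sdf(P,c,h):
    q=abs(P-c)-h;return np.linalg.norm(np.maximum(q,0),axis=1)+np.minimum(q.max(1),0)
o=[];A=[]
for n in("top","side"):
    c=vision.read_camera(n);P=cloud(c).reshape(-1,3);P=P[~np.isnan(P).any(1)];L=Rc.inv().apply(P-COR)
    def f(p,L): return sdf((L-p[:3])@Rot.from_rotvec(p[3:]).as_matrix(),np.array([0,0,.07]),np.array([.0225,.0225,.07]))
    p=np.array([-.0225,.0225,0,0,0,0.])
    for k in range(2):
        S=L[(abs(f(p,L))<.012)&(L[:,2]>.04)];p=least_squares(f,p,args=(S,),loss="soft_l1",f_scale=.002,x_scale=[.01]*3+[.1]*3).x
    T=L[(abs(L[:,2]-.03)<.006)&(L[:,0]>-.2)&(L[:,0]<.03)&(L[:,1]>-.03)&(L[:,1]<.18)]
    print(n,"foot mm",p[:3]*1e3,"tilt deg",np.degrees(p[3:]),len(S))
    im=c["image"][:,:,::-1].copy()
    u,v=np.rint(proj(c,place(-.03,.03,.05))[0]).astype(int)
    o.append(cv2.resize(im[max(v-60,0):v+60,u-48:u+48],(400,500),interpolation=cv2.INTER_CUBIC))
cv2.imwrite(sys.argv[1],np.hstack(o))
E
python3 chk.py pics/p2.png
```

```text
top foot mm [-20.7659  25.7723  -0.4259] tilt deg [0.9827 0.075  0.3641] 614
side foot mm [-22.6162  23.7714   2.2139] tilt deg [ 0.6176 -1.2717 -0.0742] 357
```

View pics/p2.png

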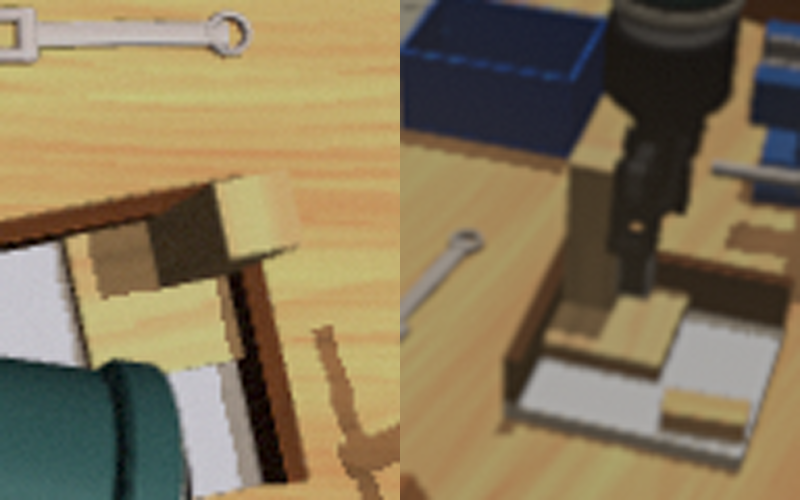

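The block stands in the corner, in both views within about 2 mm of home. I want a tighter reading of the gap, so I'll fit block and board jointly in each camera, and work out where the wrist camera sits so I can look from above.

```bash
cat > joint.py <<'E'
from plan import *
from workcell import vision
from scipy.optimize import least_squares
import sys
def sdf(P,c,h):
    q=abs(P-c)-h;return np.linalg.norm(np.maximum(q,0),axis=1)+np.minimum(q.max(1),0)
B=[([-.05,.05,-.009],[.05,.05,.009]),([.0075,.075,-.003],[.0075,.09,.033]),([-.085,-.0075,-.003],[.1,.0075,.033]),([-.085,.075,-.027],[.1,.09,.009])]
def f(p,L):
    M=(L-p[:3])@Rot.from_rotvec([p[7],p[8],p[3]]).as_matrix()
    a=np.min([sdf(M,np.array(c),np.array(h)) for c,h in B],0)
    b=sdf((M-[p[4],p[5],0])@Rot.from_euler("z",p[6]).as_matrix(),np.array([0,0,.07]),np.array([.0225,.0225,.07]))
    return np.minimum(a,b)
for n in sys.argv[1:]:
    c=vision.read_camera(n);P=cloud(c).reshape(-1,3);P=P[~np.isnan(P).any(1)];L=Rc.inv().apply(P-COR)
    p=np.array([0,0,0,0,-.0225,.0225,0,0,0.])
    for tol in(.012,.008,.006):
        S=L[(abs(f(p,L))<tol)&(L[:,2]>-.027)];p=least_squares(f,p,args=(S,),loss="soft_l1",f_scale=.0015,x_scale=[.01]*3+[.1]+[.01]*2+[.1]*3).x
    print(n,"board off mm",p[:3]*1e3,"yaw",p[3],"block rel mm",p[4:6]*1e3,"yaw deg",np.degrees(p[6]),len(S),np.median(abs(f(p,S)))*1e3)
E
python3 joint.py top side
python3 - <<'E'
from plan import *
c=pickle.load(open("w1.pkl","rb"))
R=Rot.from_matrix(np.c_[np.cross(yb,-zb)*1,yb,-zb]) # tool up to sign
C=-c["R"].T@c["t"];print("cam",C,"axis",c["R"][2],"right",c["R"][0])
p0=np.array([.6636,.0992,.3316]);R0=Rot.from_rotvec([2.991,.163,-.836]);print("cam in tool",R0.inv().apply(C-p0),"axis in tool",R0.inv().apply(c["R"][2]),bot.read_state()["q"])
E
```

```text
top board off mm [ 1.5758  0.9811 -0.4698] yaw 0.0036801746407064528 block rel mm [-22.1021  22.9178] yaw deg -0.22310425749449014 3731 1.0754590775017212
side board off mm [-1.1208 -0.9576  0.5028] yaw -6.12016277195148e-05 block rel mm [-22.7715  25.0865] yaw deg -1.9736483282686124 2716 1.2913741132694498
cam [0.7977 0.1147 0.4156] axis [-0.7338 -0.083  -0.6743] right [ 0.1096 -0.994   0.003 ]
cam in tool [ 0.0719 -0.0005 -0.1418] axis in tool [-0.2817  0.0007  0.9595] [-0.1319 -0.2677  2.0255 -0.0025  1.3784  1.2463]
```

Run:
```python
from plan import *
delta(place(-.03,-.09,.33),dn,cy)
```

```text
t 13.2 pos [ 0.422  -0.0317  0.2912] F [-0.1251 -0.8223 -0.3438] w 0.9916889415081768 g 0.0
turn total/.5: [ 0.0081 -0.0086 -0.0038] rows>= 0.04952036328164626
world shift [ 0.175  -0.3694  0.0748] | in present tool axes/.1: [ 1.0119  3.9641 -0.7275] | in target tool axes/.1: [ 1.0011  3.963  -0.7478] rows>= 9.964854234455066
```

Call:
{"op": "play_rows", "data": {"moves": [[[0,0,0,0.09,0.35,-0.15,85],[0,0,0,0.09,0.35,-0.15,85],[0,0,0,0.09,0.35,-0.15,85],[0,0,0,0.09,0.35,-0.15,85],[0,0,0,0.09,0.35,-0.15,85]]]}}

```text
time: 13.62
tool_pos: [0.4995, -0.1974, 0.3673]
tcp_rot: [3.124, 0.299, 0.006]
wrist_force: [1.6, 0.2, 0.1]
width: 0.996
grip_force: 0.0
```

Call:
{"op": "play_rows", "data": {"moves": [[[0,0,0,0.09,0.35,0,85],[0,0,0,0.09,0.35,0,85],[0,0,0,0.09,0.35,0,85],[0,0,0,0.09,0.35,0,85],[0,0,0,0.09,0.35,0,85]]]}}

```text
time: 14.03
tool_pos: [0.5767, -0.3611, 0.3667]
tcp_rot: [3.125, 0.298, 0.006]
wrist_force: [0.1, 0.2, -0.6]
width: 0.997
grip_force: 0.0
```

Call:
{"op": "play_rows", "data": {"moves": [[[0,0,0,0.09,0.35,0,85],[0,0,0,0,0.1,0,85],[0,0,0,0,0,0,85],[0,0,0,0,0,0,85]]]}}

```text
time: 14.37
tool_pos: [0.5936, -0.4009, 0.3664]
tcp_rot: [3.126, 0.299, 0.004]
wrist_force: [-0.1, 0.2, -0.1]
width: 0.997
grip_force: 0.0
```

```bash
python3 joint.py wrist side top
python3 - <<'E'
from plan import *
from workcell import vision
c=vision.read_camera("wrist");im=c["image"][:,:,::-1]
u,v=np.rint(proj(c,place(-.0225,0,.03))[0]).astype(int);print(u,v)
y0,x0=max(v-75,0),max(u-100,0)
cv2.imwrite("pics/w2.png",cv2.resize(im[y0:y0+150,x0:x0+200],(800,600),interpolation=cv2.INTER_CUBIC))
E
```

```text
wrist board off mm [-0.8713  1.038  -0.7616] yaw 0.004366141687787453 block rel mm [-22.547   22.3345] yaw deg -0.7123300394865293 12867 0.4721716401373142
side board off mm [-1.2019 -0.9558  0.7537] yaw -0.0016859178900637058 block rel mm [-22.8001  24.5405] yaw deg -0.02100830245726067 2977 1.2814942506378015
top board off mm [ 1.671   0.9082 -0.6297] yaw 0.003128460120309254 block rel mm [-22.1903  23.1412] yaw deg -0.30723381536500805 5152 1.0959436371233482
197 138
```

View pics/w2.png

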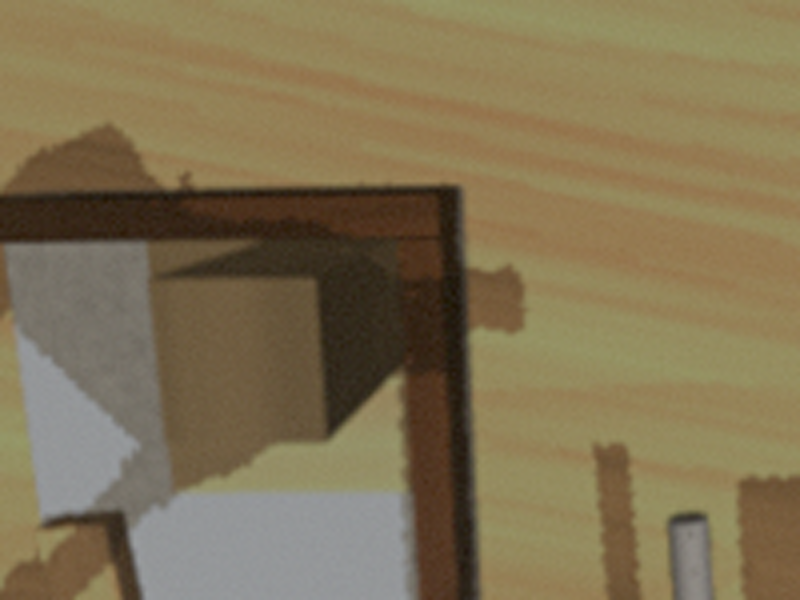

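The wrist view shows the block's dark -y face running straight down to the inner edge of the strip (column 400, rows 240–370). Its far face meets the +x strip at row 240, with no gap at either. The wrist fit puts the foot at (-22.5, 22.3) mm. One check that the rest of the scene is unchanged, then I hand in.

Run:
```python
from plan import *
from workcell import vision
d=pickle.load(open("d0.pkl","rb"))
ok=True
for n in("top","side"):
    c=vision.read_camera(n)
    for y in(.095,0):
        u,v=np.rint(proj(c,foot(y)+.1*zb)[0]).astype(int);s=np.s_[v-22:v+23,u-12:u+13]
        e=np.median(abs(c["depth"][s]-d[n]["depth"][s]));i=np.mean(abs(c["image"][s].astype(float)-d[n]["image"][s]))
        print(n,y,e,i);ok&=e<.003
if ok: print(bot.finish_job())
```

```text
top 0.095 0.0018837452 4.469925925925926
top 0 0.0018571019 4.391407407407407
side 0.095 0.0019418001 4.5377777777777775
side 0 0.0020700693 10.319407407407407
the job is handed in; nothing more can be done
None
```

The heavy block was the right-hand one in the rack (about 6 N when lifted). It now stands upright on the glued panel, measured within about 1 mm of both stop strips with no visible gap. The two light blocks were never lifted and still read as in place, and the job is handed in.

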